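# Bring a test cassette under the reader's lens

## Task

With the fingertips, press down the yellow brake pad in the middle of the cassette reader's slider to free it and, keeping it pressed, push the slider along its rail until it is fully home against the red stop. Then let go so that the brake holds it there, and press the green button on the reading head to take the reading. Do not press the green button before that, do not drag the slider against its brake, do not pick anything up, keep both cassettes in the slider's tray, and leave the vials, the timer and the spare cassette on the bench where they are.

Things in the scene. Friction and masses are not known exactly. Their poses are not given: they have to be found in the camera images.
- reader: cassette reader, fixed: aluminium base 230 mm long (y), 76 mm wide, with a steel rail, and a white reading head behind it. Origin on the bench under the rail's middle; own y along the rail (roughly to the robot's left), x away from the robot. Head: front face at own x = +36 mm, 56 mm deep, 66 mm wide (middle at y = 0), top 84 mm above the bench; all else but the brake pad is below 54 mm
- slider (a joint): how far the grey slider has run along the rail from where it stood at the start, m, growing along the reader's own +y. Its brake holds it against about 17 N; freed, it runs with about 1.5 N and stops almost at once when let go
- slider_centre (a point): centre of the slider's top face, 52 mm above the bench, over the rail's middle line; 45 mm to either side of the reader's middle when at a stop. The slider is 68 mm long (2 mm more at each end with its rubber bumpers) and 60 mm wide, and carries behind it a white tray with two test cassettes, which passes below the head: at either stop one of them is under the lens
- brake_pad (a joint): how far the yellow brake pad is pressed down, m: 0 = up, brake gripping the rail; 0.006 = bottomed. Sprung: it starts to move at about 7 N and takes about 9 N at full depth. Pressed 1 mm or more the brake is off; let go, it springs up and grips again
- pad_top (a point): centre of the top face of the yellow brake pad (42 mm across the rail, 52 mm along it), 60 mm above the bench when up. Across each end of the pad runs a ridge 5 mm wide and 4 mm high, which leaves 42 mm of flat between them for the fingertips. Moves with slider and pad
- stop_red: red stop block clamped on the rail at either its left or its right end, fixed: 20 mm along the rail, 46 mm across, top 44 mm above the bench, dark thumbscrew up to 52 mm. Origin on the bench under its middle, on the rail's middle line. With the slider home against it, slider_centre is 46 mm from this origin along the rail
- stop_blue: blue stop block, the same, at the other end of the rail, fixed
- read_button (a joint): how far the green button on top of the reading head is pressed, m: 0 = up, 0.004 = fully down. It starts to move at about 1.5 N, takes about 4 N at full depth and springs back
- button_top (a point): centre of the top face of the green button (round, 22 mm across), 91 mm above the bench when up; own x = +64 mm, y = 0 on the reader
- vial_red_mid (a point): small white vial with red cap, 25 mm across, 46 mm high, loose, behind the rail; its centre, half-way up
- vial_white_mid (a point): small white vial with white cap, 25 mm across, 46 mm high, loose, behind the rail; its centre, half-way up
- lab_timer_mid (a point): white lab timer, 66 x 72 x 18 mm, lying loose to the left; its centre
- spare_cassette_mid (a point): spare white test cassette, 70 x 21 x 5 mm, lying loose farther back; its centre
- cassette_left_mid (a point): test cassette lying loose in the left nest of the slider's tray, white, 70 mm along the rail, 21 x 5 mm; its centre, 53 mm behind and 45 mm to the left (+y) of the slider's centre
- cassette_right_mid (a point): test cassette lying loose in the right nest of the slider's tray, white, 70 mm along the rail, 21 x 5 mm; its centre, 53 mm behind and 45 mm to the right (-y) of the slider's centre
- alu_case: open grey instrument case to the right of the reader, fixed, about 330 mm wide (y), 450 mm deep (x), 180 mm high; pipettes, cards, a carton and two bottles on it reach up to 270 mm above the bench, so cross it with the fingertips over 320 mm. Origin on the bench under its middle
- dry_heater: black block heater behind the reader on the left, fixed, 100 mm high, about 240 mm deep (x) and 175 mm wide (y). Origin on the bench under its middle

How it is judged:
By the outcome, as a careful person would: the job done as asked, in the order asked, and still so for the second after the job is handed in, with the robot touching nothing.
It also fails if it takes over 46 s, if anything falls off the work surface, if the arm or the gripper's body presses on something with over 40 N, if the wrist force passes 120 N, or if a joint passes its speed limit or range.

## Robot

A 6-joint arm with a two-finger parallel gripper is mounted at the origin on a cart in front of the work surface, level with it; the furniture and walls round the work are solid. World frame = base frame: x ahead of the robot, y to its left, z up, the work surface at z = 0. Lengths are in m, angles in rad, forces in N, time in s.
With the tool pointing down it reaches from about 0.35 to 0.8 m from the base axis. Payload 7.3 kg.
Tool frame: the origin (TCP) lies midway between the tips of the shut fingers; the grasp point (between the pads) lies 19 mm behind it; z points along the fingers, y is the line along which they close (so a half turn about z gives the same grasp; the last joint's range is limited). The gripper opens to 85 mm and grips with 20 to 120 N. Pads are 22 mm wide; open, the fingers measure 114 mm over their backs; the gripper's body (76 mm by 85 mm) begins 54 mm behind the grasp point. The pads swing forward as they close: fully open they stand 13 mm farther back than shut.
Start: joints at [-1.28, 0.342, 1.524, -0, 1.275, -0.146], TCP at [0.222, -0.476, 0.231] pointing down, gripper open.
Joint ranges: [-2.53, 2.53], [-0.77, 2.02], [0.04, 2.7], [-1, 4.14], [0.28, 2.66], [-3.11, 3.11]. Speed limits (rad/s): [2.57, 2.57, 3.14, 3.14, 3.14, 3.14].

## Interface

Orientations are given as a rotation vector (axis times angle).
In Python, from workcell import env gives the robot as it stands.
- The arm moves only by the tool apply_moves, never from a script. Its arguments are lists of equal length, an entry for each row: "jaw": the opening, from 0 (shut) to 1 (fully open); "xyz": the shift along the tool's x, y, z in m, a list of three; "twist": the turn about the tool's z in rad. A call has 1 to 5 rows; each row shifts and turns the commanded pose from where the row before left it, along the tool's axes as they then stand; what a row does not reach is not made up. A row lasts 1/10 s, in which the tool goes at most 50 mm and 8.59 degrees, less where a joint would pass 70% of its speed; a pose out of reach is approached as far as the arm can. A call with a gripper value outside its range is refused whole. The fingers move at their own pace and stop on an object; the grip force is fixed at half the most. Time passes only in rows, so rows that do not move let the fingers close. It gives the time, the measured TCP pose, the force, the opening and the grip force at its end, in the units of the state.
- env.observe(): the state, without advancing time (a new reading comes with each control period).
- env.grab_frame(name): name is "side" or "top"; returns the picture (420x560x3 uint8, red, green, blue); there is no depth.
- env.camera_info(name): a dict with "K" (3x3 intrinsics, pixels), "k1" (the pictures are not rectified: a ray, as slopes to the right and down, at radius r is drawn at 1 + k1 r^2 times it, then the intrinsics apply), "R" (3x3) and "t" (3): a world point X has camera coordinates R X + t. Camera axes: x right, y down, z forward; pixel columns grow to the right and rows downward; lengths in m; the calibration is good to about 2 mm. A picture is of the moment at which its call begins. camera_info takes no time and is no camera call.
- env.close_job(): hands the job in; it is judged then, once.
The state is a dict: "time": time; "q": joint angles; "joint_velocities": joint speeds; "effort": joint torques, N m; "position": TCP position; "orientation": TCP orientation; "ft_force": force on the tool from outside, world axes, zero at the start; "moment": the same for the moment, N m; "width": finger opening in m; "grasp_force": force on a finger pad.
Only numpy, scipy, OpenCV 4.12 (cv2) and the standard library are available. Lean on these libraries where they do the work, as an engineer would, in place of code of your own. Each camera call takes 0.05 s, during which the arm holds its last target. There are 200 camera calls.

## Working session

There is one attempt and no reset: what is moved stays moved. The work goes in short steps, Python scripts to look and compute and a tool call to move; the robot and the scene stay as the last step left them, time stands still between calls to the robot, and variables do not carry over. Pictures are saved under pics/ and viewed, at most 10 in all, crops included, and the job is handed in when it is done.

Besides the shell and the picture viewer there is one more tool, called after ">>>" as name(argument=value, ...) on one line, values as JSON. apply_moves: Moves the arm, as the interface text tells. Its arguments: {"type":"object","properties":{"jaw":{"type":"array"},"xyz":{"type":"array"},"twist":{"type":"array"}},"required":["jaw","xyz","twist"]}

```bash
mkdir -p pics; cat > h.py <<'E'
import numpy as np, cv2
from workcell import env
def grab(n,f):
    im=env.grab_frame(n); cv2.imwrite('pics/'+f,im[:,:,::-1]); return im
def ray(n,u,v):
    c=env.camera_info(n);K,k1,R,t=np.array(c["K"]),c["k1"],np.array(c["R"]),np.array(c["t"])
    d=np.linalg.solve(K,[u,v,1.]); rd=np.hypot(d[0],d[1]); r=rd
    for _ in range(30): r=rd/(1+k1*r*r)
    s=r/rd if rd>0 else 1
    return -R.T@t, R.T@np.array([d[0]*s,d[1]*s,1])
def plane(n,u,v,z):
    o,d=ray(n,u,v); return o+d*(z-o[2])/d[2]
def proj(n,X):
    c=env.camera_info(n);K,k1,R,t=np.array(c["K"]),c["k1"],np.array(c["R"]),np.array(c["t"])
    p=R@np.array(X)+t; a=p[:2]/p[2]; a=a*(1+k1*a@a); return (K@[*a,1])[:2]
def blobs(im,lo,hi,amin=20):
    m=cv2.inRange(cv2.cvtColor(im,cv2.COLOR_RGB2HSV),lo,hi)
    n,l,s,c=cv2.connectedComponentsWithStats(m)
    return [(s[i][:5].tolist(),c[i].round(1).tolist()) for i in range(1,n) if s[i][4]>=amin],l
E
python3 - <<'E'
from h import *
for n in('top','side'):
    im=grab(n,n+'0.png')
    c=env.camera_info(n); print(n,(-np.array(c["R"]).T@c["t"]).round(3),np.array(c["R"])[2].round(2),c["K"][0][0])
    for nm,lo,hi in(('yel',(22,110,100),(34,255,255)),('grn',(45,90,50),(85,255,255)),('red',(0,140,80),(8,255,255)),('blu',(100,120,60),(125,255,255))):
        print(nm,blobs(im,lo,hi)[0])
s=env.observe();print(s["time"],s["position"],s["orientation"],s["width"])
E
```

```text
top [0.262 0.239 1.125] [ 0.24  0.   -0.97] 490.23296847788174
yel [([250, 268, 25, 21, 444], [262.0, 278.0])]
grn [([480, 102, 29, 41, 764], [493.9, 122.4]), ([475, 113, 5, 11, 21], [477.0, 117.9]), ([478, 127, 7, 22, 52], [481.2, 138.0]), ([267, 243, 9, 9, 63], [271.0, 247.3])]
red [([411, 87, 19, 19, 293], [420.1, 96.2]), ([308, 230, 10, 10, 80], [312.5, 234.9]), ([98, 273, 16, 14, 97], [105.5, 279.6]), ([307, 274, 7, 6, 36], [309.9, 276.4]), ([306, 286, 7, 7, 43], [308.9, 289.4])]
blu [([357, 60, 52, 34, 540], [385.1, 72.3]), ([346, 79, 9, 29, 71], [350.2, 93.1]), ([353, 93, 8, 10, 34], [356.7, 97.7]), ([349, 110, 6, 5, 20], [352.0, 112.2]), ([423, 161, 10, 53, 294], [428.4, 192.6]), ([459, 160, 9, 53, 318], [463.2, 191.7]), ([529, 178, 4, 15, 42], [530.5, 185.5]), ([0, 211, 8, 13, 52], [3.2, 216.8]), ([535, 236, 19, 19, 283], [544.0, 244.5]), ([226, 266, 7, 7, 32], [229.1, 268.7]), ([224, 279, 8, 7, 40], [227.5, 282.3])]
side [0.167 1.451 0.705] [ 0.23 -0.86 -0.45] 537.374537601249
yel [([312, 213, 20, 14, 214], [322.2, 219.2]), ([160, 345, 6, 6, 20], [162.3, 347.7])]
grn [([144
[... 199 characters left out ...]
), ([325, 205, 18, 11, 99], [333.6, 209.1]), ([275, 318, 17, 13, 108], [283.1, 323.9])]
blu [([478, 42, 9, 6, 40], [481.6, 44.3]), ([511, 45, 9, 6, 45], [515.1, 47.8]), ([152, 52, 6, 25, 79], [154.9, 62.0]), ([187, 103, 26, 33, 362], [202.8, 117.1]), ([286, 114, 30, 7, 89], [303.3, 116.7]), ([277, 119, 34, 9, 154], [296.9, 122.6]), ([207, 140, 3, 16, 27], [208.2, 146.7]), ([304, 236, 18, 14, 109], [312.8, 241.7]), ([123, 252, 85, 66, 2835], [165.3, 291.2]), ([114, 275, 14, 42, 247], [120.5, 295.0]), ([5, 373, 80, 47, 1402], [51.1, 404.5]), ([144, 397, 18, 17, 124], [153.2, 404.7])]
0.1 [ 0.2219979  -0.47535725  0.23069685] [-3.06563210e+00 -6.80349742e-01  2.01754680e-04] 0.08543591095841338
```

View pics/top0.png

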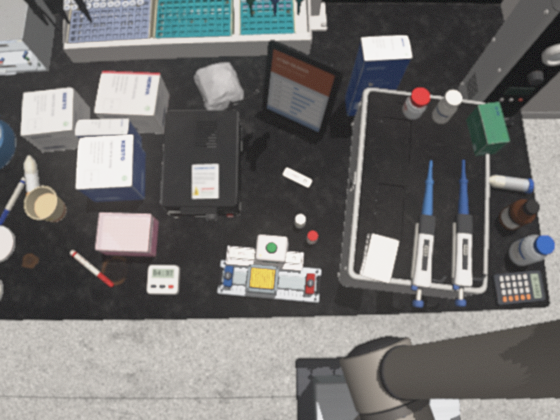

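View pics/side0.png

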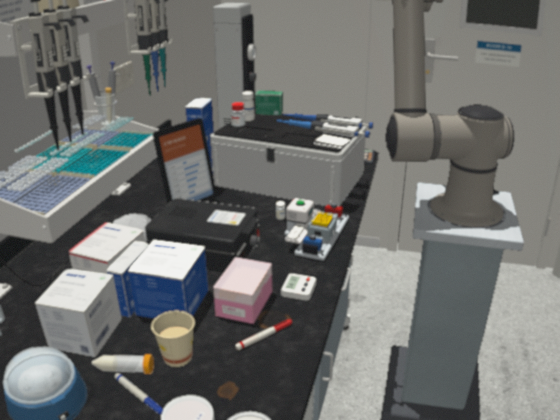

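The red stop (309,283) is at the right end and the blue one (228,275) at the left. The pad is at (262,278), the green button at (271,247), and the red vial at (312,236) near the right of the head.

```bash
python3 - <<'E'
from h import *
im=cv2.imread('pics/top0.png')[:,:,::-1].copy()
def tri(a,b):
    (o1,d1),(o2,d2)=ray('top',*a),ray('side',*b)
    s=np.linalg.lstsq(np.c_[d1,-d2],o2-o1,rcond=None)[0]
    p,q=o1+s[0]*d1,o2+s[1]*d2
    return ((p+q)/2).round(4),(p-q).round(4)
print('pad',tri((262,278),(322.2,219.2)),'btn',tri((271,247.3),(300,202.4)))
pad=plane('top',262,278,.061);btn=plane('top',271,247.3,.091)
padS=plane('side',322.2,219.2,.061);btnS=plane('side',300,202.4,.091)
red=plane('top',309.4,282.9,.044);blu=plane('top',228.3,275.5,.044)
for n in'pad padS btn btnS red blu'.split():print(n,eval(n).round(4))
a=(blu-red)[:2];print('len',np.linalg.norm(a),'yaw',np.arctan2(-a[0],a[1]))
# pad outline
m=cv2.inRange(cv2.cvtColor(im,cv2.COLOR_RGB2HSV),(20,90,80),(36,255,255))
m[:260]=0;m[300:]=0
c=max(cv2.findContours(m,0,2)[0],key=cv2.contourArea);r=cv2.minAreaRect(c);b=cv2.boxPoints(r);print(r)
w=np.array([plane('top',*p,.062) for p in b]);print(w.round(4))
big=cv2.resize(im[215:310,200:340],None,fx=5.5,fy=5.5,interpolation=cv2.INTER_CUBIC);cv2.imwrite('pics/crop0.png',big[:,:,::-1])
E
```

```text
pad (array([0.3797, 0.2705, 0.0578]), array([0.0007, 0.0001, 0.0001])) btn (array([0.4422, 0.2493, 0.0872]), array([-0.0001, -0.    , -0.    ]))
pad [0.3797 0.2705 0.061 ]
padS [0.3782 0.2765 0.061 ]
btn [0.4415 0.2492 0.091 ]
btnS [0.4406 0.2566 0.091 ]
red [0.3682 0.167  0.044 ]
blu [0.3887 0.3453 0.044 ]
len 0.17946836657582174 yaw -0.1146488971293779
((262.0450744628906, 278.0041198730469), (24.17304229736328, 19.55571937561035), 5.19442892074585)
[[0.3615 0.2986 0.062 ]
 [0.4037 0.2942 0.062 ]
 [0.3977 0.2419 0.062 ]
 [0.3556 0.2467 0.062 ]]
```

View pics/crop0.png

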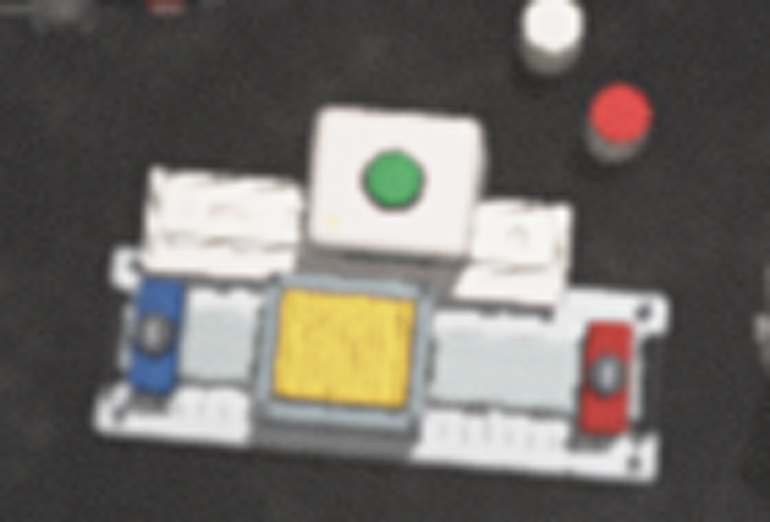

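>>> apply_moves(jaw=[0,0,0,0,0], xyz=[[0,0,-0.03],[0,0,-0.03],[0,0,-0.03],[0,0,-0.03],[0,0,0]], twist=[0.11,0.11,0.11,0.11,0.11])

```text
time: 0.6
position: [0.2225, -0.4769, 0.3554]
orientation: [3.129, -0.184, 0.004]
ft_force: [0.3, -1.1, -1.2]
width: 0.0124
grasp_force: 0.0
```

```bash
cat >> h.py <<'E'
from scipy.spatial.transform import Rotation as Ro
def st(*targets):
    s=env.observe();R=Ro.from_rotvec(s["orientation"]).as_matrix();p=np.array(s["position"])
    print('t',round(s["time"],2),'p',p.round(4),'q',np.round(s["q"],2),'F',np.round(s["ft_force"],1),'w',round(s["width"],4),'yaw',np.arctan2(R[1,0],R[0,0]).round(4),'tz',R[:,2].round(4))
    for g in targets: print('to',g,(R.T@(np.array(g)-p)).round(4)); p=np.array(g)
E
python3 - <<'E'
from h import *
st((.4,-.1,.35),(.3797,.2705,.35))
E
```

```text
t 0.6 p [ 0.2225 -0.4769  0.3554] q [-1.28  0.28  1.28 -0.    1.58  0.41] F [ 0.3 -1.1 -1.2] w 0.0124 yaw -0.1177 tz [ 0.0021 -0.007  -1.    ]
to (0.4, -0.1, 0.35) [ 0.132  -0.3951  0.0031]
to (0.3797, 0.2705, 0.35) [-0.0637 -0.3655 -0.0026]
```

>>> apply_moves(jaw=[0,0,0,0,0], xyz=[[0.014,-0.04,0],[0.014,-0.04,0],[0.014,-0.04,0],[0.014,-0.04,0],[0.014,-0.04,0]], twist=[0,0,0,0,0])

```text
time: 1.1
position: [0.3145, -0.2832, 0.351]
orientation: [-3.136, 0.178, 0.0]
ft_force: [0.5, 1.1, 0.1]
width: 0.0001
grasp_force: 0.0
```

>>> apply_moves(jaw=[0,0,0,0,0], xyz=[[0.013,-0.04,0],[0.013,-0.04,0],[0.013,-0.04,0],[0.013,-0.04,0],[0.01,-0.04,0]], twist=[0,0,0,0,0])

```text
time: 1.6
position: [0.3988, -0.0915, 0.3511]
orientation: [-3.137, 0.178, 0.0]
ft_force: [0.2, -0.3, -0.3]
width: 0.0
grasp_force: 0.0
```

>>> apply_moves(jaw=[0,0,0,0,0], xyz=[[0,-0.04,0],[-0.01,-0.04,0],[-0.01,-0.04,0],[-0.01,-0.04,0],[-0.01,-0.04,0]], twist=[0,0,0,0,0])

```text
time: 2.1
position: [0.3806, 0.1116, 0.3511]
orientation: [3.136, -0.178, -0.0]
ft_force: [1.0, 0.6, 0.3]
width: 0.0003
grasp_force: 0.0
```

>>> apply_moves(jaw=[0,0,0,0,0], xyz=[[-0.01,-0.04,0],[-0.01,-0.04,0],[0,-0.04,0],[0,-0.02,0],[0,0,0]], twist=[0,0,0,0,0])

```text
time: 2.6
position: [0.3769, 0.2534, 0.3505]
orientation: [3.137, -0.172, -0.002]
ft_force: [0.8, -0.6, 0.6]
width: 0.0002
grasp_force: 0.0
```

```bash
python3 - <<'E'
from h import *
st((.3797,.2705,.12))
E
```

```text
t 2.6 p [0.3769 0.2534 0.3505] q [0.42 0.14 1.47 0.   1.54 2.1 ] F [ 0.8 -0.6  0.6] w 0.0002 yaw -0.1097 tz [-1.4e-03 -2.0e-04 -1.0e+00]
to (0.3797, 0.2705, 0.12) [ 0.0013 -0.0174  0.2305]
```

>>> apply_moves(jaw=[0,0,0,0,0], xyz=[[0.0013,-0.0174,0.03],[0,0,0.04],[0,0,0.04],[0,0,0.04],[0,0,0.04]], twist=[0,0,0,0,0])

```text
time: 3.1
position: [0.3803, 0.2673, 0.1599]
orientation: [3.136, -0.179, 0.0]
ft_force: [-0.3, -0.0, 0.5]
width: -0.0002
grasp_force: 0.0
```

>>> apply_moves(jaw=[0,0,0,0,0], xyz=[[0,0,0.03],[0,0,0.02],[0,0,0.01],[0,0,0],[0,0,0]], twist=[0,0,0,0,0])

```text
time: 3.6
position: [0.3811, 0.2684, 0.1021]
orientation: [-3.136, 0.178, -0.002]
ft_force: [-0.1, 0.6, -0.5]
width: 0.0002
grasp_force: 0.0
```

```bash
python3 - <<'E'
from h import *
t=grab('top','top1.png');s=grab('side','side1.png')
st((.3797,.2705,.06))
p=env.observe()["position"]
print(proj('top',p),proj('side',p),proj('side',[.3797,.2705,.06]))
a=cv2.resize(t[225:305,210:330],(400,267),interpolation=2);b=cv2.resize(s[160:260,265:385],(400,333),interpolation=2)
c=np.zeros((333,800,3),np.uint8);c[:267,:400]=a;c[:,400:]=b
cv2.imwrite('pics/c1.png',c[:,:,::-1])
E
```

```text
t 3.7 p [0.3813 0.2687 0.1025] q [ 0.45  0.39  1.86 -0.    0.89  2.13] F [-0.  -0.   0.6] w 0.0001 yaw -0.1134 tz [ 2.2e-03  9.0e-04 -1.0e+00]
to (0.3797, 0.2705, 0.06) [-0.0019 -0.0015  0.0425]
[262.19254094 275.02435368] [322.03755892 203.02672252] [322.06761408 218.39316693]
```

View pics/c1.png

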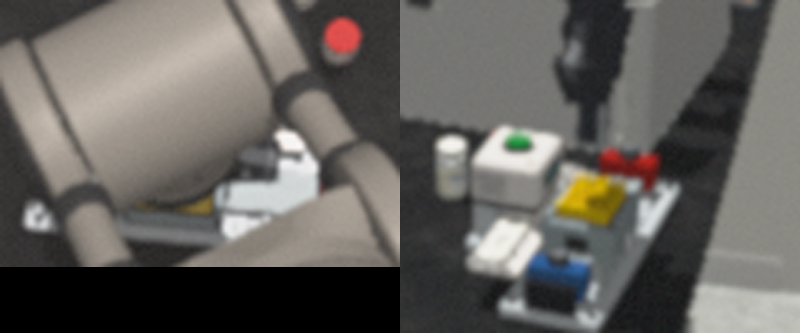

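>>> apply_moves(jaw=[0,0,0,0,0], xyz=[[-0.002,-0.001,0.015],[0,0,0.012],[0,0,0.008],[0,0,0.003],[0,0,0]], twist=[0,0,0,0,0])

```text
time: 4.2
position: [0.3788, 0.2698, 0.0634]
orientation: [3.137, -0.178, 0.0]
ft_force: [0.8, -1.1, 0.2]
width: 0.0002
grasp_force: 0.0
```

>>> apply_moves(jaw=[0,0,0,0,0], xyz=[[0,0,0.003],[0,0,0.003],[0,0,0.002],[0,0,0],[0,0,0]], twist=[0,0,0,0,0])

```text
time: 4.7
position: [0.3792, 0.27, 0.0561]
orientation: [-3.136, 0.178, -0.003]
ft_force: [-1.9, -1.5, 7.3]
width: 0.0002
grasp_force: 4.0
```

>>> apply_moves(jaw=[0,0,0,0,0], xyz=[[0,0,0.001],[0,0.003,0],[0,0.004,0],[0,0.004,0],[0,0.004,0]], twist=[0,0,0,0,0])

```text
time: 5.2
position: [0.3776, 0.2554, 0.0553]
orientation: [-3.135, 0.178, -0.003]
ft_force: [-1.2, 2.4, 8.4]
width: -0.0002
grasp_force: 4.1
```

```bash
python3 - <<'E'
from h import *
s=grab('side','side2.png');st()
print(blobs(s,(22,110,100),(34,255,255))[0][:1])
E
```

```text
t 5.25 p [0.3775 0.2549 0.0552] q [0.43 0.46 1.93 0.   0.75 2.11] F [ 0.2 -0.   8.3] w -0.0004 yaw -0.1132 tz [ 2.e-03  9.e-04 -1.e+00]
[([314, 213, 20, 12, 124], [323.6, 219.2])]
```

>>> apply_moves(jaw=[0,0,0,0,0], xyz=[[0,0.005,0],[0,0.005,0],[0,0.005,0],[0,0.005,0],[0,0,0]], twist=[0,0,0,0,0])

```text
time: 5.75
position: [0.3753, 0.2349, 0.0552]
orientation: [-3.136, 0.178, -0.003]
ft_force: [-1.1, -1.0, 8.7]
width: -0.0001
grasp_force: 4.1
```

```bash
python3 - <<'E'
from h import *
s=grab('side','side3.png');t=grab('top','top3.png');st()
a=cv2.resize(t[225:305,210:330],(400,267),interpolation=2);b=cv2.resize(s[160:260,265:385],(400,333),interpolation=2)
c=np.zeros((333,800,3),np.uint8);c[:267,:400]=a;c[:,400:]=b
cv2.imwrite('pics/c3.png',c[:,:,::-1])
E
```

```text
t 5.85 p [0.3753 0.2351 0.0552] q [ 0.39  0.44  1.97 -0.    0.73  2.07] F [-0.6 -1.2  8.1] w -0.0 yaw -0.1134 tz [ 1.8e-03  5.0e-04 -1.0e+00]
```

View pics/c3.png

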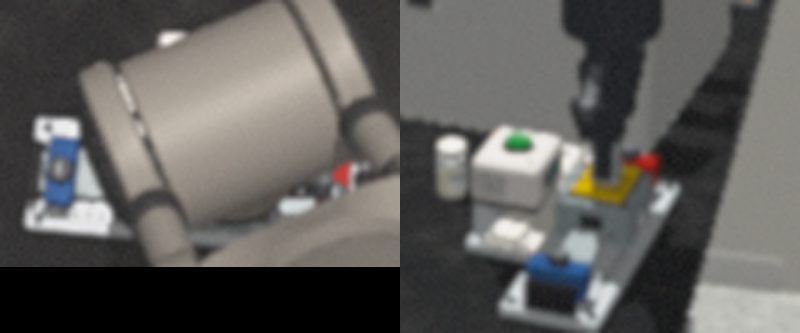

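The slider is moving with the fingertips; the pad is pressed and the rail now shows by the blue stop.

>>> apply_moves(jaw=[0,0,0,0,0], xyz=[[0,0.005,0],[0,0.005,0],[0,0.005,0],[0,0.004,0],[0,0,0]], twist=[0,0,0,0,0])

```text
time: 6.35
position: [0.3732, 0.2161, 0.0551]
orientation: [-3.136, 0.178, -0.003]
ft_force: [-2.0, -1.5, 8.8]
width: 0.0
grasp_force: 4.2
```

>>> apply_moves(jaw=[0,0,0,0,0], xyz=[[0,0.002,0],[0,0.002,0],[0,0.001,0],[0,0.001,0],[0,0,0]], twist=[0,0,0,0,0])

```text
time: 6.85
position: [0.3726, 0.2108, 0.0552]
orientation: [-3.135, 0.178, -0.003]
ft_force: [-2.2, 2.9, 8.1]
width: -0.0003
grasp_force: 4.1
```

>>> apply_moves(jaw=[0,0,0,0,0], xyz=[[0,0.001,0],[0,0.001,0],[0,0.001,0],[0,0,0]], twist=[0,0,0,0])

```text
$.xyz: bad value
```

>>> apply_moves(jaw=[0,0,0,0], xyz=[[0,0.001,0],[0,0.001,0],[0,0.001,0],[0,0,0]], twist=[0,0,0,0])

```text
time: 7.25
position: [0.373, 0.2083, 0.0554]
orientation: [-3.134, 0.178, -0.006]
ft_force: [-0.6, 4.8, 8.8]
width: -0.0003
grasp_force: 4.1
```

>>> apply_moves(jaw=[0,0,0,0], xyz=[[0,0.001,0],[0,0.001,0],[0,0.001,0],[0,0,0]], twist=[0,0,0,0])

```text
time: 7.65
position: [0.373, 0.2053, 0.0555]
orientation: [-3.134, 0.178, -0.007]
ft_force: [0.9, 5.1, 8.1]
width: -0.0
grasp_force: 4.1
```

>>> apply_moves(jaw=[0,0,0,0,0], xyz=[[0,0,-0.004],[0,0,-0.01],[0,0,-0.03],[0,0,-0.04],[0,0,-0.04]], twist=[0,0,0,0,0])

```text
time: 8.15
position: [0.3705, 0.2039, 0.1798]
orientation: [3.136, -0.178, -0.002]
ft_force: [1.5, 0.5, -0.7]
width: -0.0001
grasp_force: 0.0
```

>>> apply_moves(jaw=[0,0,0,0,0], xyz=[[0,-0.04,-0.01],[0,-0.05,0],[0,-0.05,0],[0,-0.05,0],[0,-0.05,0]], twist=[0,0,0,0,0])

```text
time: 8.65
position: [0.398, 0.4444, 0.1887]
orientation: [3.136, -0.178, 0.0]
ft_force: [1.7, 0.0, 0.4]
width: 0.0002
grasp_force: 0.0
```

```bash
python3 - <<'E'
from h import *
s=grab('side','side4.png');t=grab('top','top4.png');st((.4418,.249,.12))
print(blobs(t,(22,110,100),(34,255,255))[0],blobs(s,(22,110,100),(34,255,255))[0])
for p in blobs(t,(22,110,100),(34,255,255))[0]:
    w=plane('top',*p[1],.061); print(w, 'dist to red along rail',(w-[.3682,.167,.061])[:2]@[.114,.9935])
a=cv2.resize(t[225:305,210:330],(400,267),interpolation=2);b=cv2.resize(s[160:260,265:385],(400,333),interpolation=2)
c=np.zeros((333,800,3),np.uint8);c[:267,:400]=a;c[:,400:]=b
cv2.imwrite('pics/c4.png',c[:,:,::-1])
E
```

```text
t 8.75 p [0.3978 0.4474 0.1874] q [0.72 0.51 1.38 0.   1.25 2.4 ] F [ 0.6 -0.6  0.2] w 0.0 yaw -0.1093 tz [-1.0e-04  1.3e-03 -1.0e+00]
to (0.4418, 0.249, 0.12) [0.0654 0.1925 0.0671]
[([277, 270, 25, 21, 447], [289.2, 280.3])] [([319, 203, 20, 13, 195], [329.0, 209.0])]
[0.3732852  0.21168005 0.061     ] dist to red along rail 0.044969347424704334
```

View pics/c4.png

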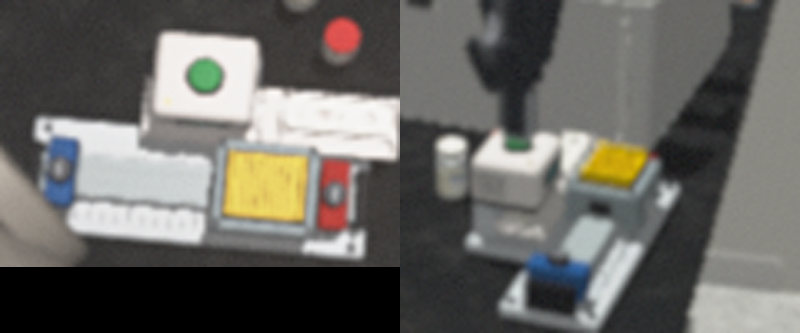

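The slider is home against the red stop, the pad is up and both cassettes are in the tray. Next is the button.

>>> apply_moves(jaw=[0,0,0,0,0], xyz=[[0.015,0.04,0],[0.015,0.05,0],[0.015,0.05,0],[0.015,0.04,0.01],[0.005,0.012,0.02]], twist=[0,0,0,0,0])

```text
time: 9.25
position: [0.4415, 0.2453, 0.1596]
orientation: [3.136, -0.183, 0.005]
ft_force: [-0.6, -0.1, -0.2]
width: 0.0004
grasp_force: 0.0
```

>>> apply_moves(jaw=[0,0,0], xyz=[[0,0,0.03],[0,0,0],[0,0,0]], twist=[0,0,0])

```text
time: 9.55
position: [0.4402, 0.2487, 0.1287]
orientation: [3.136, -0.178, -0.001]
ft_force: [-0.1, 0.5, -0.3]
width: 0.0001
grasp_force: 0.0
```

```bash
python3 - <<'E'
from h import *
st((.4418,.249,.091))
E
```

```text
t 9.55 p [0.4402 0.2487 0.1287] q [ 0.36  0.42  1.72 -0.    1.    2.05] F [-0.1  0.5 -0.3] w 0.0001 yaw -0.1133 tz [-9.e-04 -5.e-04 -1.e+00]
to (0.4418, 0.249, 0.091) [ 0.0016 -0.0005  0.0377]
```

>>> apply_moves(jaw=[0,0,0,0,0], xyz=[[0.0015,0,0.02],[0,0,0.012],[0,0,0.003],[0,0,0.002],[0,0,0.002]], twist=[0,0,0,0,0])

```text
time: 10.05
position: [0.4422, 0.249, 0.0899]
orientation: [-3.136, 0.177, -0.001]
ft_force: [-1.0, 0.7, 1.7]
width: -0.0003
grasp_force: 1.0
```

>>> apply_moves(jaw=[0,0,0,0], xyz=[[0,0,0.001],[0,0,0.001],[0,0,0.001],[0,0,0]], twist=[0,0,0,0])

```text
time: 10.45
position: [0.4422, 0.249, 0.087]
orientation: [-3.136, 0.178, -0.002]
ft_force: [-2.1, 0.8, 6.6]
width: -0.0002
grasp_force: 3.4
```

>>> apply_moves(jaw=[0,0,0], xyz=[[0,0,0.001],[0,0,0],[0,0,0]], twist=[0,0,0])

```text
time: 10.75
position: [0.4422, 0.2491, 0.0868]
orientation: [-3.136, 0.178, -0.002]
ft_force: [-3.8, 0.4, 14.2]
width: 0.0005
grasp_force: 7.4
```

>>> apply_moves(jaw=[0,0,0,0,0], xyz=[[0,0,-0.01],[0,0,-0.03],[0,0,-0.04],[0,0,-0.04],[0,0,-0.03]], twist=[0,0,0,0,0])

```text
time: 11.25
position: [0.4423, 0.2486, 0.2379]
orientation: [-3.136, 0.178, -0.004]
ft_force: [0.7, 0.6, -0.3]
width: -0.0
grasp_force: 0.0
```

>>> apply_moves(jaw=[0,0,0,0,0], xyz=[[0,-0.04,0],[-0.02,-0.045,0],[-0.02,-0.045,0],[0,-0.04,0],[0,0,0]], twist=[0,0,0,0,0])

```text
time: 11.75
position: [0.4205, 0.4261, 0.2345]
orientation: [-3.136, 0.171, 0.0]
ft_force: [-1.1, -0.8, -0.6]
width: 0.0002
grasp_force: 0.0
```

```bash
python3 - <<'E'
from h import *
t=grab('top','top5.png');st()
print(blobs(t,(22,110,100),(34,255,255))[0],[b for b in blobs(t,(0,140,80),(8,255,255))[0]])
cv2.imwrite('pics/c5.png',cv2.resize(t[200:310,140:340],(800,440),interpolation=2)[:,:,::-1])
E
```

```text
t 11.8 p [0.4207 0.4238 0.2344] q [ 0.66  0.47  1.31 -0.    1.36  2.34] F [ 0.5 -1.1  0.2] w 0.0 yaw -0.1101 tz [-6.e-04 -8.e-04 -1.e+00]
[([277, 270, 25, 21, 444], [289.2, 280.4])] [([411, 87, 19, 19, 292], [420.1, 96.2]), ([308, 230, 10, 10, 77], [312.4, 235.0]), ([98, 273, 16, 14, 96], [105.6, 279.6]), ([307, 274, 7, 6, 38], [309.9, 276.2]), ([306, 286, 7, 7, 44], [308.9, 289.3])]
```

View pics/c5.png

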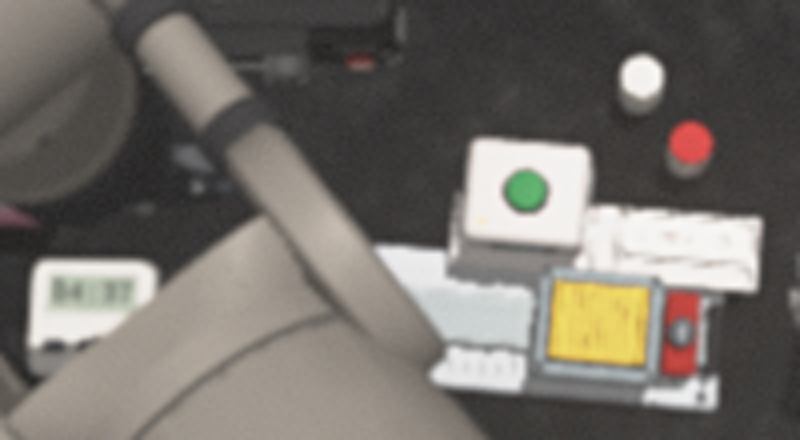

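The slider (pad at 289,280) is still home against the red stop, the button has sprung back, and the vials haven't moved.

```bash
python3 -c "
from workcell import env
print(env.close_job())"
```

```text
the job is handed in; nothing more can be done
None
```

The job is handed in: the slider is home against the red stop with its brake gripping, and the green button was then pressed fully down and released, all in about 12 s of the 46 s allowed; the verdict was not shown.

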